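Open the push-and-turn sharps jar and dispose of the used lancet

ROBOT

A 6-joint arm with a two-finger parallel gripper is mounted at the origin on the work surface. World frame = base frame: x ahead of the robot, y to its left, z up, the work surface at z = 0. Lengths are in m, angles in rad, forces in N, time in s.
With the tool pointing down it reaches from about 0.375 to 0.975 m from the base axis. Payload 3.8 kg.
Tool frame: the origin (TCP) lies midway between the tips of the shut fingers; the grasp point (between the pads) lies 19 mm behind it; z points along the fingers, y is the line along which they close (so a half turn about z gives the same grasp; the last joint's range is limited). The gripper opens to 85 mm and grips with 20 to 120 N. Pads are 22 mm wide; open, the fingers measure 114 mm over their backs; the gripper's body (76 mm by 85 mm) begins 54 mm behind the grasp point. The pads swing forward as they close: fully open they stand 13 mm farther back than shut.
Start: joints at [-1.282, 0.264, 1.604, -0, 1.274, -0.037], TCP at [0.216, -0.639, 0.231] pointing down, gripper open.
Joint ranges: [-2.63, 2.63], [-0.94, 2.18], [0.31, 2.57], [-1.31, 4.45], [0, 2.66], [-2.55, 2.55]. Speed limits (rad/s): [2.57, 2.57, 3.14, 3.14, 3.14, 3.14].

INTERFACE

Orientations are given as a rotation vector (axis times angle).
In Python, from workcell import bot, read_camera, camera_info, ticket gives the robot as it stands.
- The arm moves only by the tool servo_tool, never from a script. Its argument "targets" is a list of rows, each an object of numbers: "hand": the closure, from -1 (fully open) to 1 (shut); "x", "y", "z": the shift along the tool's x, y, z as a fraction of full scale; "roll": the turn about the tool's z as a fraction of full scale. In form: [{"hand": .., "x": .., "y": .., "z": .., "roll": ..}, ...]. A call has 1 to 10 rows; each row is the pose to reach, as a shift and turn from the pose commanded when the call began, along the tool's axes at that moment, turning the shorter way round; what a row does not reach only later rows make up. Full scale, the value 1, is 50 cm for a shift and 180 degrees for a turn. A row lasts 1/12 s, in which the tool goes at most 41.7 mm and 7.16 degrees, less where a joint would pass 70% of its speed; a pose out of reach is approached as far as the arm can. A call with a number of a shift or a turn outside -1 to 1 is refused whole. A call with a gripper value outside its range is refused whole. The fingers move at their own pace and stop on an object; "grip_force" is the grip in N (left out, the last holds). Time passes only in rows, so rows that repeat a pose let the fingers close. It gives the time, the measured TCP pose, the force, the opening and the grip force at its end, in the units of the state.
- bot.read_state(): the state, without advancing time (a new reading comes with each control period).
- read_camera(name): name is "scene" or "side" or "wrist"; returns the picture (400x640x3 uint8, red, green, blue); there is no depth.
- camera_info(name): a dict with "fx", "fy", "cx", "cy" (pixels), "eye" and "orientation" of the camera in the world; the wrist camera has in their place "T_tool_cam" (4x4, takes a point from camera to tool coordinates, whose origin is the TCP and whose axes are the flange's). Camera axes: x right, y down, z forward; pixel columns grow to the right and rows downward; lengths in m; the calibration is good to about 2 mm. A picture is of the moment at which its call begins: read the wrist's pose just before it. camera_info takes no time and is no camera call.
- ticket.finish_job(): hands the job in; it is judged then, once.
The state is a dict: "time": time; "q": joint angles; "joint_vel": joint speeds; "joint_torque": joint torques, N m; "tool_pos": TCP position; "tcp_rot": TCP orientation; "wrist_force": force on the tool from outside, world axes, zero at the start; "torque": the same for the moment, N m; "width": opening from 0.0 (shut) to 1.0 (fully open); "grip_force": force on a finger pad.
Only numpy, scipy, OpenCV 4.12 (cv2) and the standard library are available. Lean on these libraries where they do the work, as an engineer would, in place of code of your own. Each camera call takes 0.05 s, during which the arm holds its last target. There are 200 camera calls.

TASK

Open the sharps jar: push its cap down against the spring and, keeping it pushed, turn it anticlockwise until it is free, then lift it off and stand it, grip bar up, inside the shallow steel tray. Then drop the used lancet (the one with the bare needle, without a round tab) into the jar. Leave the unused lancet with the round tab, the two dropper bottles and the carton where they are.

Things in the scene. Friction and masses are not known exactly. Their poses are not given: they have to be found in the camera images.
- jar: White round sharps jar, 92 mm across, fast in a square steel foot plate (124 x 124 x 6 mm) fixed to the counter; it cannot turn. Origin: centre of the underside, z up. Its neck is 64 mm across outside, 76 mm over three lugs; the mouth is 56 mm across inside; the inner floor is 10 mm above the counter. At the start the cap covers the mouth.
- mouth (a point): Centre of the jar's mouth, level with the rim, 89 mm above the counter, axes as the jar's.
- collar (a joint): Grey sprung ring around the jar's neck under the cap's skirt; it pushes the cap up. Value (m): about 0 with the cap locked, growing as the cap is pushed down, 0.009 when the cap bottoms on the jar's rim, -0.004 with the cap off. It pushes with about 6 N at 0 and 1 N more per mm (12 to 15 N when pushed 6 to 9 mm).
- cap: Grey round push-and-turn cap, 90 mm across, flat top 32 mm above the underside, straight grip bar on it. About 70 g. Origin: centre of the underside, z up, x along the bar. Locked, its underside is 70 mm above the counter. To unlock: push down 6 to 9 mm and, still down, turn anticlockwise from above; it lifts off between 38 and 80 degrees of turn (a stop ends it), 60 is the middle.
- cap_bar (a point): Middle of the cap's grip bar, on the cap's axis, 45 mm above the cap's underside; axes as the cap's. The bar is 64 mm long (x), 16 mm thick (y) and 26 mm high, from the flat top (32 mm above the underside) to 58 mm. Unpushed, or turned clockwise, the cap does not come off.
- tray: Shallow open stainless steel tray, 150 mm (its x) by 170 mm (its y), 12 mm high, walls and floor 3 mm thick, fixed to the counter. Origin at the centre of the underside. The cap is to stand on its skirt flat on the floor of the tray.
- pad: Thin blue work pad, 130 x 170 x 2 mm, fixed to the counter, on which the two lancets lie. Origin at the centre of the underside.
- used_lancet: The used lancet: a white plastic stick 40 mm long (its x), 14 mm wide (y), 12 mm high, with only a bare steel needle 2.4 mm thick sticking out 5 mm at its +x end. About 12 g. Lies flat on the pad; origin at the centre of the stick's underside, z up.
- spare_lancet: The unused lancet, to be left alone: the same stick, with a flat round tab of 20 mm diameter on its +x end (the end of the tab is 43 mm from the origin). Origin at the centre of the stick's underside.
- dropper_a: Small amber dropper bottle with a black collar and rubber bulb, 27 mm across, 68 mm tall, stands upright; bystander. Origin at the centre of the underside.
- dropper_b: A second, identical dropper bottle; bystander. Origin at the centre of the underside.
- carton: Open lancet carton with a blue band, 50 x 50 x 78 mm with a flap reaching up to 95 mm, stands upright; bystander. Origin at the centre of the underside.
Not all that is in view belongs to the job. What is shaped like the used_lancet but black or yellow is not meant.

How it is judged:
On the way, in this order (a step that is already met when the one before it is completed fails the run):
1. the cap is turned more than 0.35 rad on the jar while the spring ring is pushed down more than 4 mm (value of joint collar above 0.004 m and angle between the x axis of cap and the x axis of jar, either way round above 0.35 rad and horizontal distance between cap and jar below 0.01 m), for 0.05 s.
2. the cap stands, bar up, on the floor of the tray (z of cap in the frame of tray below 0.008 m and x of cap in the frame of tray between -0.03 and 0.03 m and y of cap in the frame of tray between -0.04 and 0.04 m and angle between cap's own z axis and vertical below 0.1 rad), for 0.2 s.
At the end, for the whole second after the job is handed in: The cap stands bar up on the tray floor (tilt under 0.1 rad, origin within 30 mm of the tray centre along its x, 40 mm along its y, under 8 mm above its underside); the used lancet is inside the jar (within 43 mm of its axis, lower than 60 mm); both at rest and released (all of step 2 and horizontal distance between used_lancet and jar below 0.043 m and height (world z) of used_lancet below 0.06 m and linear speed of each of used_lancet, cap below 0.03 m/s); the robot touches nothing.
It fails at once if the unused lancet is moved more than 25 mm (distance of spare_lancet from where it was at the start of the episode above 0.025 m).
It fails at once if a dropper bottle is moved more than 25 mm or tipped (distance of any of dropper_a, dropper_b from where it was at the start of the episode above 0.025 m or angle between any of dropper_a, dropper_b's own z axis and vertical above 0.5 rad).
It fails at once if the carton is moved more than 25 mm or tipped (distance of carton from where it was at the start of the episode above 0.025 m or angle between carton's own z axis and vertical above 0.5 rad).
It also fails if it takes over 64 s, if anything falls off the work surface, if the arm or the gripper's body presses on something with over 40 N, if the wrist force passes 120 N, or if a joint passes its speed limit or range.

## Working session

There is one attempt and no reset: what is moved stays moved. The work goes in short steps, Python scripts to look and compute and a tool call to move; the robot and the scene stay as the last step left them, time stands still between calls to the robot, and variables do not carry over. Pictures are saved under pics/ and viewed, at most 10 in all, crops included, and the job is handed in when it is done.

Besides the shell and the picture viewer there is one more tool, called after "Emit:" by a JSON object that holds its "name" and its "arguments", one argument or row to a line. servo_tool: Moves the arm, as the interface text tells. Its arguments: {"type":"object","properties":{"targets":{"type":"array"},"grip_force":{"type":"number"}},"required":["targets"]}

```bash
mkdir -p pics; ls; python3 - <<'E'
from workcell import bot, read_camera, camera_info
import cv2
s=bot.read_state(); print(s)
for n in ("scene","side","wrist"):
    print(n,camera_info(n)); 
    cv2.imwrite(f"pics/{n}0.png",read_camera(n)[:,:,::-1])
E
```

```text
pics
{'time': 0.0, 'q': array([-1.28185931e+00,  2.64776939e-01,  1.60539655e+00,  3.43686851e-06,
        1.27371661e+00, -3.68724972e-02]), 'joint_vel': array([ 0.00118659, -0.0001938 , -0.00121875,  0.00132397,  0.00025469,
       -0.00047266]), 'joint_torque': array([ 1.55320366e-03, -5.15110481e+01, -3.67311358e+01, -5.87821887e-05,
        1.29316482e-02, -3.72592274e-05]), 'tool_pos': array([ 0.2158546 , -0.63876559,  0.22993384]), 'tcp_rot': array([-3.09774979e+00, -5.09148502e-01,  4.48181037e-04]), 'wrist_force': array([ 0.38373357, -0.06625139,  0.24949662]), 'torque': array([-0.02436796, -0.00479621, -0.02056882]), 'grip_force': 0.0, 'width': 1.000400290875945}
scene {'fx': 462.5307018374958, 'fy': 462.5307018374958, 'cx': 317.32165392360383, 'cy': 204.6117253306291, 'eye': array([ 1.08774592, -0.39587775,  0.81165085]), 'orientation': array([-2.1762732 , -1.08937473,  0.41884951])}
side {'fx': 466.7611638549823, 'fy': 466.7611638549823, 'cx': 324.65794682283973, 'cy': 201.67847018510642, 'eye': array([0.28623606, 0.61756522, 0.75577374]), 'orientation': array([-0.56112486,  2.69665179, -1.15663806])}
wrist {'fx': 318.45991655758564, 'fy': 318.45991655758564, 'cx': 315.6389395737622, 'cy': 195.91952683407916, 'T_tool_cam': array([[ 6.94835484e-04, -9.64087596e-01, -2.65583554e-01,
         6.69946376e-02],
       [ 9.99999204e-01,  3.90069445e-04,  1.20027695e-03,
        -2.32794224e-03],
       [-1.05357609e-03, -2.65584177e-01,  9.64087099e-01,
        -1.43810065e-01],
       [ 0.00000000e+00,  0.00000000e+00,  0.00000000e+00,
         1.00000000e+00]])}
```

View pics/scene0.png

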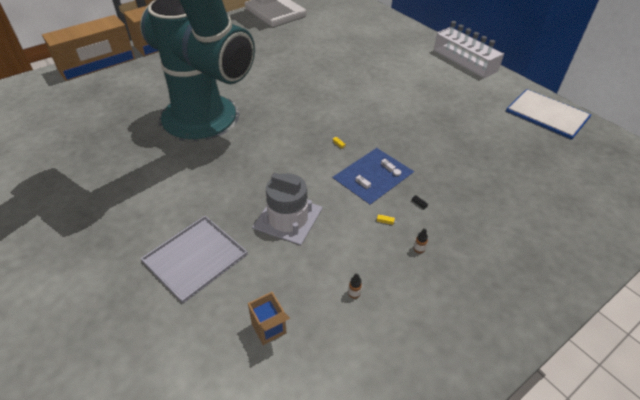

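View pics/side0.png

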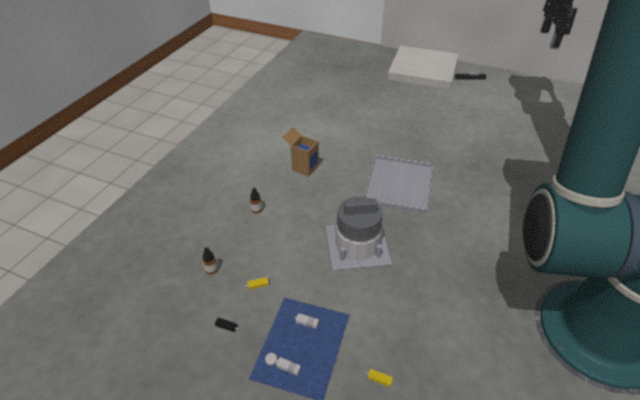

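Scene view: jar with cap at (288,195), tray at (194,258), pad at (373,175), and white sticks at (364,182) and (390,167). The second stick carries a round disc at (398,172). Side view: cap (360,218), tray (400,183), sticks at (307,321) and (288,366), with a disc at (271,358). The stick candidates are (364,182), without a disc, which fits the used lancet, and (390,167), with the disc, which is the spare. I'll confirm this in an enlarged crop.

```bash
cat > h.py <<'E'
import numpy as np, cv2
from scipy.spatial.transform import Rotation as R
from workcell import bot, read_camera, camera_info
def cam(n, s=None):
    c=camera_info(n)
    if n=="wrist":
        T=np.eye(4); T[:3,:3]=R.from_rotvec(s["tcp_rot"]).as_matrix(); T[:3,3]=s["tool_pos"]
        T=T@c["T_tool_cam"]; return c,T[:3,:3],T[:3,3]
    return c,R.from_rotvec(c["orientation"]).as_matrix(),np.array(c["eye"])
def px2w(n,u,v,z,s=None):
    c,M,e=cam(n,s); d=M@np.array([(u-c["cx"])/c["fx"],(v-c["cy"])/c["fy"],1]); return e+d*(z-e[2])/d[2]
def w2px(n,p,s=None):
    c,M,e=cam(n,s); q=M.T@(np.array(p)-e); return q[0]/q[2]*c["fx"]+c["cx"],q[1]/q[2]*c["fy"]+c["cy"]
E
python3 - <<'E'
import cv2,numpy as np
from h import *
a=cv2.imread("pics/scene0.png");b=cv2.imread("pics/side0.png")
f=lambda i,x,y,w,h:cv2.resize(i[y:y+h,x:x+w],(400,300),interpolation=cv2.INTER_CUBIC)
cv2.imwrite("pics/crop1.png",np.vstack([np.hstack([f(a,320,140,120,90),f(b,250,290,120,90)]),np.hstack([f(a,230,160,120,90),f(b,300,185,120,90)])]))
for n,pts in dict(scene=[("jar",288,178,.115),("tray",194,258,.003),("used",364,182,.014),("tab",390,167,.014),("carton",268,320,.04)],side=[("jar",361,208,.115),("tray",400,183,.003),("used",307,321,.014),("tab",288,366,.014)]).items():
    for k,u,v,z in pts: print(n,k,px2w(n,u,v,z).round(3))
E
```

```text
scene jar [ 0.471 -0.004  0.115]
scene tray [ 0.457 -0.244  0.003]
scene used [0.505 0.196 0.014]
scene tab [0.503 0.286 0.014]
scene carton [ 0.695 -0.206  0.04 ]
side jar [ 0.477 -0.013  0.115]
side tray [ 0.453 -0.244  0.003]
side used [0.496 0.203 0.014]
side tab [0.488 0.294 0.014]
```

View pics/crop1.png

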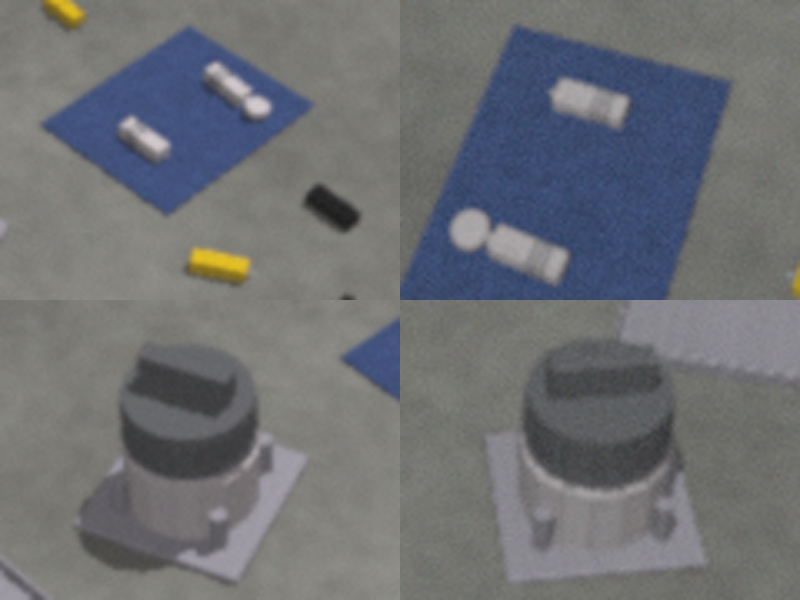

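The crop confirms it: the stick at scene (364,182) / side (307,321) has no disc and ends in a small needle stub, so it is the used lancet. The stick at (390,167) has the disc and is the spare. The bar on the cap shows clearly. Next I'll work out the move that puts the wrist camera over the jar.

```bash
cat >> h.py <<'E'
def rows(pos, yaw=None):
    """shift/turn in fractions to put TCP at pos with tool-x heading yaw (tool down), from current measured pose"""
    s=bot.read_state(); M=R.from_rotvec(s["tcp_rot"]).as_matrix()
    d=M.T@(np.array(pos)-s["tool_pos"])/0.5; h=np.arctan2(M[1,0],M[0,0])
    out=dict(d=d.round(4),head=np.degrees(h).round(2))
    if yaw is not None:
        t=-(yaw-np.degrees(h)); t=(t+90)%180-90; out["roll"]=round(t/180,4); out["q6"]=s["q"][5].round(2)
    print(out); return s
E
python3 - <<'E'
from h import *
s=rows([.44,-.01,.25],0); print(R.from_rotvec(s["tcp_rot"]).as_matrix().round(2)); rows([.5,0.2,.25])
E
```

```text
{'d': array([ 0.8273, -1.0483, -0.0376]), 'head': np.float64(18.67), 'roll': np.float64(0.1037), 'q6': np.float64(-0.04)}
[[ 0.95  0.32 -0.  ]
 [ 0.32 -0.95  0.  ]
 [ 0.   -0.   -1.  ]]
{'d': array([ 1.0754, -1.4078, -0.037 ]), 'head': np.float64(18.67)}
```

```bash
python3 - <<'E'
from h import *
for n,a,b in (("scene",(272.5,175),(300.5,184)),("side",(345,208),(377,205))):
    p=px2w(n,*a,.128);q=px2w(n,*b,.128);d=q-p;print(n,p.round(3),q.round(3),np.linalg.norm(d).round(3),np.degrees(np.arctan2(d[1],d[0])).round(1))
E
```

```text
scene [ 0.455 -0.033  0.128] [ 0.513 -0.     0.128] 0.067 29.0
side [0.501 0.012 0.128] [ 0.447 -0.02   0.128] 0.063 -148.7
```

Emit:
{"name": "servo_tool", "arguments": {
  "targets": [
    {"hand": -1,"x": 0.08,"y": -0.09,"z": -0.02},
    {"hand": -1,"x": 0.14,"y": -0.16,"z": -0.03},
    {"hand": -1,"x": 0.2,"y": -0.23,"z": -0.04},
    {"hand": -1,"x": 0.26,"y": -0.31,"z": -0.04},
    {"hand": -1,"x": 0.32,"y": -0.39,"z": -0.04},
    {"hand": -1,"x": 0.38,"y": -0.47,"z": -0.04},
    {"hand": -1,"x": 0.44,"y": -0.55,"z": -0.04},
    {"hand": -1,"x": 0.5,"y": -0.63,"z": -0.04},
    {"hand": -1,"x": 0.56,"y": -0.7,"z": -0.04},
    {"hand": -1,"x": 0.6,"y": -0.76,"z": -0.04}
  ]
}}

```text
invalid input
```

Emit:
{"name": "servo_tool", "arguments": {
  "targets": [
    {"hand": -1,"x": 0.6,"y": -0.76,"z": -0.04,"roll": 0.0},
    {"hand": -1,"x": 0.6,"y": -0.76,"z": -0.04,"roll": 0.0},
    {"hand": -1,"x": 0.6,"y": -0.76,"z": -0.04,"roll": 0.0},
    {"hand": -1,"x": 0.6,"y": -0.76,"z": -0.04,"roll": 0.0},
    {"hand": -1,"x": 0.6,"y": -0.76,"z": -0.04,"roll": 0.0},
    {"hand": -1,"x": 0.6,"y": -0.76,"z": -0.04,"roll": 0.0},
    {"hand": -1,"x": 0.6,"y": -0.76,"z": -0.04,"roll": 0.0},
    {"hand": -1,"x": 0.6,"y": -0.76,"z": -0.04,"roll": 0.0},
    {"hand": -1,"x": 0.6,"y": -0.76,"z": -0.04,"roll": 0.0},
    {"hand": -1,"x": 0.6,"y": -0.76,"z": -0.04,"roll": 0.0}
  ]
}}

```text
time: 0.98
tool_pos: [0.3558, -0.2454, 0.2484]
tcp_rot: [3.1, 0.508, 0.0]
wrist_force: [0.3, 0.6, -0.2]
width: 1.003
grip_force: 0.0
```

```bash
python3 - <<'E'
from h import *
print(rows([.45,-.03,.25],30)["q"].round(2))
E
```

```text
{'d': array([ 0.3161, -0.348 , -0.0032]), 'head': np.float64(18.63), 'roll': np.float64(-0.0632), 'q6': np.float64(0.58)}
[-0.66 -0.22  2.07  0.    1.3   0.58]
```

Emit:
{"name": "servo_tool", "arguments": {
  "targets": [
    {"hand": -1,"x": 0.316,"y": -0.348,"z": 0.0,"roll": -0.063},
    {"hand": -1,"x": 0.316,"y": -0.348,"z": 0.0,"roll": -0.063},
    {"hand": -1,"x": 0.316,"y": -0.348,"z": 0.0,"roll": -0.063},
    {"hand": -1,"x": 0.316,"y": -0.348,"z": 0.0,"roll": -0.063},
    {"hand": -1,"x": 0.316,"y": -0.348,"z": 0.0,"roll": -0.063},
    {"hand": -1,"x": 0.316,"y": -0.348,"z": 0.0,"roll": -0.063},
    {"hand": -1,"x": 0.316,"y": -0.348,"z": 0.0,"roll": -0.063},
    {"hand": -1,"x": 0.316,"y": -0.348,"z": 0.0,"roll": -0.063},
    {"hand": -1,"x": 0.316,"y": -0.348,"z": 0.0,"roll": -0.063}
  ]
}}

```text
time: 1.73
tool_pos: [0.4494, -0.0322, 0.2481]
tcp_rot: [3.034, 0.814, -0.002]
wrist_force: [0.4, -0.9, -1.1]
width: 0.999
grip_force: 0.0
```

```bash
python3 - <<'E'
from h import *
s=bot.read_state(); im=read_camera("wrist")[:,:,::-1]; print(s["tool_pos"],s["time"],s["joint_vel"].round(3)); cv2.imwrite("pics/w1.png",im)
E
```

```text
[ 0.44937504 -0.03222548  0.24812983] 1.7333 [-0.029 -0.007  0.003  0.002 -0.001  0.003]
```

View pics/w1.png

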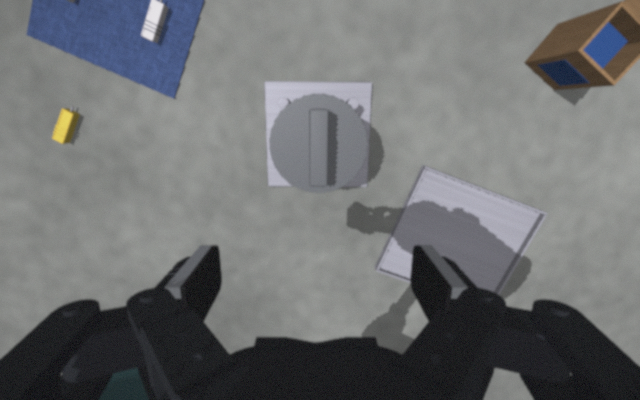

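Wrist view: the cap's bar top runs vertically, x 309–327 and y 109–186. The foot plate corners are (265,83), (372,83), (369,186), (268,186). The tray corners are (425,166), (545,213), (377,268), and the used stick is at (154,20).

```bash
python3 - <<'E'
from h import *
s=bot.read_state()
im=cv2.imread("pics/w1.png"); g=cv2.cvtColor(im,cv2.COLOR_BGR2GRAY).astype(float)
W=lambda u,v,z:px2w("wrist",u,v,z,s)
# bar edges subpixel: strongest gradient in rows
gx=cv2.Sobel(cv2.GaussianBlur(g,(3,3),0),cv2.CV_64F,1,0)
L=[(304+np.abs(gx[r,304:315]).argmax(),r) for r in range(114,183)]
Rr=[(322+np.abs(gx[r,322:333]).argmax(),r) for r in range(114,183)]
for E in(L,Rr):
    p=np.polyfit([r for _,r in E],[c for c,_ in E],1); a=W(np.polyval(p,114),114,.128);b=W(np.polyval(p,182),182,.128);d=a-b
    print("edge",p.round(3),((a+b)/2).round(4),np.degrees(np.arctan2(d[1],d[0])).round(2))
print("bar ends",W(318,109,.128).round(4),W(318,186.5,.128).round(4),"mid",((W(318,109,.128)+W(318,186.5,.128))/2).round(4), np.linalg.norm(W(318,109,.128)-W(318,186.5,.128)))
cs=[W(*c,.006) for c in((265,82),(372.5,82.5),(369,186),(268,186.5))]; print("foot",np.mean(cs,0).round(4),[np.linalg.norm(cs[i]-cs[i-1]).round(4) for i in range(4)])
d=cs[1]-cs[0];print("foot head",np.degrees(np.arctan2(d[1],d[0])))
A,B,C=[W(*c,.012) for c in((425,166),(545,213),(377,269))]
print("tray",((B+C)/2).round(4),np.linalg.norm(A-B),np.linalg.norm(A-C),A,B,C)
print("used",W(154,20,.014).round(3))
E
```

```text
edge [-1.00000e-02  3.12281e+02] [ 0.4765 -0.0102  0.128 ] 29.24
edge [-1.80000e-02  3.29421e+02] [ 0.483  -0.0215  0.128 ] 29.48
bar ends [0.507  0.0007 0.128 ] [ 0.4518 -0.0313  0.128 ] mid [ 0.4794 -0.0153  0.128 ] 0.06377776252580998
foot [ 0.4801 -0.0169  0.006 ] [np.float64(0.1231), np.float64(0.123), np.float64(0.1219), np.float64(0.126)]
foot head -60.23510887119519
tray [ 0.4552 -0.2405  0.012 ] 0.16745996479530106 0.14680325094685395 [ 0.51432121 -0.14543632  0.012     ] [ 0.54078502 -0.31079202  0.012     ] [ 0.36963366 -0.17026994  0.012     ]
used [0.499 0.197 0.014]
```

```bash
python3 - <<'E'
from h import *
rows([.4797,-.0160,.106],29.4)
E
```

```text
{'d': array([0.0696, 0.0014, 0.2844]), 'head': np.float64(29.97), 'roll': np.float64(0.0032), 'q6': np.float64(0.92)}
```

Emit:
{"name": "servo_tool", "arguments": {
  "targets": [
    {"hand": -1,"x": 0.07,"y": 0.0014,"z": 0.03,"roll": 0.003},
    {"hand": -0.5,"x": 0.07,"y": 0.0014,"z": 0.09,"roll": 0.003},
    {"hand": -0.3,"x": 0.07,"y": 0.0014,"z": 0.15,"roll": 0.003},
    {"hand": -0.2,"x": 0.07,"y": 0.0014,"z": 0.2,"roll": 0.003},
    {"hand": -0.2,"x": 0.07,"y": 0.0014,"z": 0.24,"roll": 0.003},
    {"hand": -0.2,"x": 0.07,"y": 0.0014,"z": 0.265,"roll": 0.003},
    {"hand": -0.2,"x": 0.07,"y": 0.0014,"z": 0.28,"roll": 0.003},
    {"hand": -0.2,"x": 0.07,"y": 0.0014,"z": 0.28,"roll": 0.003},
    {"hand": -0.2,"x": 0.07,"y": 0.0014,"z": 0.28,"roll": 0.003}
  ]
}}

```text
time: 2.53
tool_pos: [0.4805, -0.016, 0.1087]
tcp_rot: [3.039, 0.796, -0.0]
wrist_force: [-0.3, -0.1, 0.0]
width: 0.604
grip_force: 0.0
```

```bash
python3 - <<'E'
from h import *
rows([.4797,-.0160,.106],29.4)
E
```

```text
{'d': array([-0.0013, -0.0008,  0.0054]), 'head': np.float64(29.37), 'roll': np.float64(-0.0002), 'q6': np.float64(0.97)}
```

Close with 100 N.

Emit:
{"name": "servo_tool", "arguments": {
  "targets": [
    {"hand": 1,"x": -0.001,"y": 0.0,"z": 0.003,"roll": 0.0},
    {"hand": 1,"x": -0.001,"y": 0.0,"z": 0.003,"roll": 0.0},
    {"hand": 1,"x": -0.001,"y": 0.0,"z": 0.003,"roll": 0.0},
    {"hand": 1,"x": -0.001,"y": 0.0,"z": 0.003,"roll": 0.0},
    {"hand": 1,"x": -0.001,"y": 0.0,"z": 0.003,"roll": 0.0},
    {"hand": 1,"x": -0.001,"y": 0.0,"z": 0.003,"roll": 0.0},
    {"hand": 1,"x": -0.001,"y": 0.0,"z": 0.003,"roll": 0.0},
    {"hand": 1,"x": -0.001,"y": 0.0,"z": 0.003,"roll": 0.0}
  ],
  "grip_force": 100
}}

```text
time: 3.2
tool_pos: [0.481, -0.0155, 0.1082]
tcp_rot: [3.037, 0.799, 0.003]
wrist_force: [-0.8, -0.6, 5.5]
width: 0.162
grip_force: 97.7
```

Emit:
{"name": "servo_tool", "arguments": {
  "targets": [
    {"hand": 1,"x": 0,"y": 0,"z": 0.004,"roll": 0.0},
    {"hand": 1,"x": 0,"y": 0,"z": 0.008,"roll": 0.0},
    {"hand": 1,"x": 0,"y": 0,"z": 0.012,"roll": 0.0},
    {"hand": 1,"x": 0,"y": 0,"z": 0.015,"roll": 0.0},
    {"hand": 1,"x": 0,"y": 0,"z": 0.015,"roll": 0.0},
    {"hand": 1,"x": 0,"y": 0,"z": 0.015,"roll": 0.0}
  ]
}}

```text
time: 3.7
tool_pos: [0.4813, -0.0154, 0.1016]
tcp_rot: [3.037, 0.799, 0.003]
wrist_force: [-3.6, -1.4, 12.0]
width: 0.165
grip_force: 98.7
```

Emit:
{"name": "servo_tool", "arguments": {
  "targets": [
    {"hand": 1,"x": 0,"y": 0,"z": 0.004,"roll": 0.0},
    {"hand": 1,"x": 0,"y": 0,"z": 0.004,"roll": 0.0},
    {"hand": 1,"x": 0,"y": 0,"z": 0.004,"roll": -0.03},
    {"hand": 1,"x": 0,"y": 0,"z": 0.004,"roll": -0.06}
  ]
}}

```text
time: 4.03
tool_pos: [0.4813, -0.0159, 0.1]
tcp_rot: [2.945, 1.087, 0.003]
wrist_force: [-4.5, -3.5, 13.1]
width: 0.162
grip_force: 102.4
```

Emit:
{"name": "servo_tool", "arguments": {
  "targets": [
    {"hand": 1,"x": 0,"y": 0,"z": 0,"roll": -0.04},
    {"hand": 1,"x": 0,"y": 0,"z": 0,"roll": -0.08},
    {"hand": 1,"x": 0,"y": 0,"z": 0,"roll": -0.12},
    {"hand": 1,"x": 0,"y": 0,"z": 0,"roll": -0.16},
    {"hand": 1,"x": 0,"y": 0,"z": 0,"roll": -0.2},
    {"hand": 1,"x": 0,"y": 0,"z": 0,"roll": -0.24},
    {"hand": 1,"x": 0,"y": 0,"z": 0,"roll": -0.27},
    {"hand": 1,"x": 0,"y": 0,"z": 0,"roll": -0.27}
  ]
}}

```text
time: 4.7
tool_pos: [0.4816, -0.0162, 0.1]
tcp_rot: [2.236, 2.202, 0.001]
wrist_force: [-2.5, -3.9, 11.4]
width: 0.162
grip_force: 102.5
```

```bash
python3 - <<'E'
from h import *
s=rows([.4797,-.0160,.106],89.4);print(s["torque"],s["wrist_force"],s["tool_pos"])
E
```

```text
{'d': array([ 0.0003, -0.0038, -0.0121]), 'head': np.float64(89.14), 'roll': np.float64(-0.0014), 'q6': np.float64(-0.07)}
[-0.45047784  0.46693642  0.20282112] [-2.52943326 -3.91718736 11.36247722] [ 0.48161251 -0.01619916  0.09995423]
```

Emit:
{"name": "servo_tool", "arguments": {
  "targets": [
    {"hand": 1,"x": 0,"y": 0,"z": -0.01,"roll": 0},
    {"hand": 1,"x": 0,"y": 0,"z": -0.02,"roll": 0},
    {"hand": 1,"x": 0,"y": 0,"z": -0.035,"roll": 0},
    {"hand": 1,"x": 0,"y": 0,"z": -0.05,"roll": 0},
    {"hand": 1,"x": 0,"y": 0,"z": -0.07,"roll": 0},
    {"hand": 1,"x": 0,"y": 0,"z": -0.1,"roll": 0},
    {"hand": 1,"x": 0,"y": 0,"z": -0.14,"roll": 0},
    {"hand": 1,"x": 0,"y": 0,"z": -0.18,"roll": 0},
    {"hand": 1,"x": 0,"y": 0,"z": -0.2,"roll": 0},
    {"hand": 1,"x": 0,"y": 0,"z": -0.2,"roll": 0}
  ]
}}

```text
time: 5.53
tool_pos: [0.4819, -0.0149, 0.2006]
tcp_rot: [2.241, 2.197, 0.006]
wrist_force: [-0.4, -0.3, 0.3]
width: 0.166
grip_force: 100.6
```

```bash
python3 - <<'E'
from h import *
cv2.imwrite("pics/side1.png",read_camera("side")[50:350,150:550,::-1])
s=rows([.4552,-.2405,.13],None);print(s["torque"],s["wrist_force"],s["tool_pos"])
E
```

```text
{'d': array([-0.4521, -0.043 ,  0.1374]), 'head': np.float64(88.87)}
[ 0.01962249 -0.00377635  0.01505887] [-0.36744707  0.39645499 -1.10405362] [ 0.48092619 -0.01495961  0.19883796]
```

View pics/side1.png

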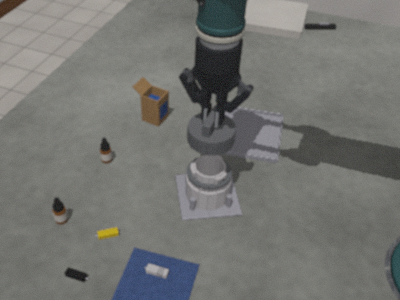

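The cap is off and held: it sits at about (212,130) in the crop, above the open jar. Now carry it to the tray.

Emit:
{"name": "servo_tool", "arguments": {
  "targets": [
    {"hand": 1,"x": -0.06,"y": -0.005,"z": 0,"roll": 0},
    {"hand": 1,"x": -0.12,"y": -0.01,"z": 0,"roll": 0},
    {"hand": 1,"x": -0.19,"y": -0.02,"z": 0,"roll": 0},
    {"hand": 1,"x": -0.26,"y": -0.03,"z": 0,"roll": 0},
    {"hand": 1,"x": -0.33,"y": -0.04,"z": 0.03,"roll": 0},
    {"hand": 1,"x": -0.4,"y": -0.045,"z": 0.08,"roll": 0},
    {"hand": 1,"x": -0.45,"y": -0.05,"z": 0.13,"roll": 0},
    {"hand": 1,"x": -0.455,"y": -0.05,"z": 0.2,"roll": 0},
    {"hand": 1,"x": -0.455,"y": -0.05,"z": 0.25,"roll": 0},
    {"hand": 1,"x": -0.455,"y": -0.05,"z": 0.25,"roll": 0}
  ]
}}

```text
time: 6.42
tool_pos: [0.4444, -0.2393, 0.065]
tcp_rot: [-2.235, -2.187, 0.005]
wrist_force: [-0.8, 1.4, -1.4]
width: 0.163
grip_force: 100.6
```

```bash
python3 - <<'E'
from h import *
s=rows([.4552,-.2405,.041],None);print(s["wrist_force"],s["tool_pos"])
E
```

```text
{'d': array([-0.0023,  0.0223,  0.0476]), 'head': np.float64(88.76)}
[-0.78144559  1.40382293 -1.43804632] [ 0.4443788  -0.23927661  0.06496721]
```

Emit:
{"name": "servo_tool", "arguments": {
  "targets": [
    {"hand": 1,"x": -0.002,"y": 0.02,"z": 0.02,"roll": 0},
    {"hand": 1,"x": -0.002,"y": 0.02,"z": 0.032,"roll": 0},
    {"hand": 1,"x": -0.002,"y": 0.02,"z": 0.038,"roll": 0},
    {"hand": 1,"x": -0.002,"y": 0.02,"z": 0.042,"roll": 0},
    {"hand": 1,"x": -0.002,"y": 0.02,"z": 0.045,"roll": 0},
    {"hand": 1,"x": -0.002,"y": 0.02,"z": 0.045,"roll": 0}
  ]
}}

```text
time: 6.92
tool_pos: [0.4606, -0.2433, 0.0504]
tcp_rot: [2.243, 2.2, 0.0]
wrist_force: [-1.0, -0.2, -1.2]
width: 0.165
grip_force: 100.6
```

Emit:
{"name": "servo_tool", "arguments": {
  "targets": [
    {"hand": 1,"x": 0,"y": -0.005,"z": 0.006,"roll": 0},
    {"hand": 1,"x": 0,"y": -0.005,"z": 0.012,"roll": 0},
    {"hand": 1,"x": 0,"y": -0.005,"z": 0.016,"roll": 0},
    {"hand": 1,"x": 0,"y": -0.005,"z": 0.018,"roll": 0},
    {"hand": 1,"x": 0,"y": -0.005,"z": 0.018,"roll": 0}
  ]
}}

```text
time: 7.33
tool_pos: [0.4578, -0.2434, 0.0409]
tcp_rot: [-2.243, -2.199, 0.0]
wrist_force: [-0.4, 0.8, 0.2]
width: 0.161
grip_force: 100.7
```

Emit:
{"name": "servo_tool", "arguments": {
  "targets": [
    {"hand": 1,"x": 0,"y": 0,"z": 0.002,"roll": 0},
    {"hand": 1,"x": 0,"y": 0,"z": 0.004,"roll": 0},
    {"hand": 1,"x": 0,"y": 0,"z": 0.004,"roll": 0}
  ]
}}

```text
time: 7.58
tool_pos: [0.458, -0.2438, 0.0405]
tcp_rot: [-2.243, -2.199, 0.001]
wrist_force: [-6.0, 0.8, 11.5]
width: 0.156
grip_force: 102.3
```

Floor contact (11.5 N). Release and rise.

Emit:
{"name": "servo_tool", "arguments": {
  "targets": [
    {"hand": 0,"x": 0,"y": 0,"z": -0.003,"roll": 0},
    {"hand": -0.3,"x": 0,"y": 0,"z": -0.003,"roll": 0},
    {"hand": -0.3,"x": 0,"y": 0,"z": -0.003,"roll": 0},
    {"hand": -0.3,"x": 0,"y": 0,"z": -0.003,"roll": 0},
    {"hand": -0.3,"x": 0,"y": 0,"z": -0.03,"roll": 0},
    {"hand": -0.3,"x": 0,"y": 0,"z": -0.09,"roll": 0},
    {"hand": -0.3,"x": 0,"y": 0,"z": -0.17,"roll": 0},
    {"hand": -0.3,"x": 0,"y": 0,"z": -0.25,"roll": 0},
    {"hand": -0.3,"x": 0,"y": 0,"z": -0.33,"roll": 0},
    {"hand": -0.3,"x": 0,"y": 0,"z": -0.4,"roll": 0}
  ]
}}

```text
time: 8.42
tool_pos: [0.4583, -0.2434, 0.2415]
tcp_rot: [2.242, 2.199, 0.001]
wrist_force: [0.8, 0.2, 0.5]
width: 0.649
grip_force: 0.0
```

```bash
python3 - <<'E'
from h import *
cv2.imwrite("pics/scene2.png",cv2.resize(read_camera("scene")[150:350,120:420,::-1],None,fx=2,fy=2))
s=rows([.45,.17,.22],None);print(s["wrist_force"],s["tool_pos"],s["q"].round(2))
E
```

```text
{'d': array([ 0.831 , -0.0409,  0.0533]), 'head': np.float64(88.87)}
[ 2.55117299 -0.80661457  4.0106699 ] [ 0.46197325 -0.24560157  0.24970395] [-0.54 -0.05  1.91  0.    1.26 -0.52]
```

View pics/scene2.png

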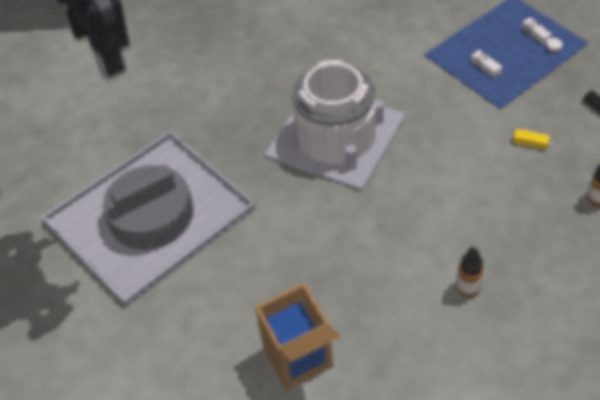

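The cap stands bar up near the middle of the tray, at (148,205) in the crop. The jar is open, with its mouth at (335,80). Now to the lancet.

Emit:
{"name": "servo_tool", "arguments": {
  "targets": [
    {"hand": -1,"x": 0.77,"y": 0.02,"z": 0.03,"roll": 0},
    {"hand": -1,"x": 0.77,"y": 0.02,"z": 0.03,"roll": 0},
    {"hand": -1,"x": 0.77,"y": 0.02,"z": 0.03,"roll": 0},
    {"hand": -1,"x": 0.77,"y": 0.02,"z": 0.03,"roll": 0},
    {"hand": -1,"x": 0.77,"y": 0.02,"z": 0.03,"roll": 0},
    {"hand": -1,"x": 0.77,"y": 0.02,"z": 0.03,"roll": 0},
    {"hand": -1,"x": 0.77,"y": 0.02,"z": 0.03,"roll": 0},
    {"hand": -1,"x": 0.77,"y": 0.02,"z": 0.03,"roll": 0},
    {"hand": -1,"x": 0.77,"y": 0.02,"z": 0.03,"roll": 0},
    {"hand": -1,"x": 0.77,"y": 0.02,"z": 0.03,"roll": 0}
  ]
}}

```text
time: 9.3
tool_pos: [0.4751, 0.1465, 0.2233]
tcp_rot: [-2.237, -2.202, -0.002]
wrist_force: [-0.3, -0.4, -0.3]
width: 0.998
grip_force: 0.0
```

Emit:
{"name": "servo_tool", "arguments": {
  "targets": [
    {"hand": -1,"x": 0,"y": 0,"z": 0,"roll": 0},
    {"hand": -1,"x": 0,"y": 0,"z": 0,"roll": 0},
    {"hand": -1,"x": 0,"y": 0,"z": 0,"roll": 0}
  ]
}}

```text
time: 9.55
tool_pos: [0.4755, 0.1403, 0.2236]
tcp_rot: [2.244, 2.199, -0.002]
wrist_force: [0.2, -0.6, -0.0]
width: 1.001
grip_force: 0.0
```

```bash
python3 - <<'E'
from h import *
s=bot.read_state(); im=read_camera("wrist")[:,:,::-1].copy(); print(s["tool_pos"],s["q"].round(2)); cv2.imwrite("pics/w2.png",im)
m=((im.min(2)>120)).astype(np.uint8)
n,l,st,c=cv2.connectedComponentsWithStats(m)
for i in range(1,n):
    if st[i,4]>60: print(st[i],c[i].round(1),px2w("wrist",*c[i],.014,s).round(4),cv2.minAreaRect(np.argwhere(l==i)[:,::-1].astype(np.float32)))
E
```

```text
[0.47552162 0.14025588 0.22356264] [ 0.24 -0.07  1.99 -0.    1.23  0.26]
[     0      0    640    365 163227] [321.4 157.9] [0.4812 0.1555 0.014 ] ((319.49993896484375, 181.99996948242188), (638.9998779296875, 363.99993896484375), 0.0)
[ 308   10   64   23 1067] [339.9  21.2] [0.5017 0.2924 0.014 ] ((339.5, 21.0), (22.0, 63.0), 90.0)
[317 108  42  18 563] [336.5 116.2] [0.4982 0.2004 0.014 ] ((337.5549011230469, 115.993896484375), (14.687395095825195, 41.301395416259766), 83.6598129272461)
[288 308  74  30 911] [326.1 318.3] [ 0.4842 -0.0521  0.014 ] ((324.4364013671875, 322.1844177246094), (28.646020889282227, 73.08984375), 89.04515838623047)
[229 342  25  11  78] [239.9 347. ] [ 0.3695 -0.0941  0.014 ] ((240.97608947753906, 346.9187927246094), (4.119628429412842, 25.846435546875), 73.61045837402344)
[112 369  25  11 127] [123.9 373.9] [ 0.2077 -0.1349  0.014 ] ((123.94117736816406, 373.7646789550781), (5.335783958435059, 25.70877456665039), 75.96376037597656)
[489 369  44  31 905] [508.4 386.1] [ 0.7343 -0.1653  0.014 ] ((510.5, 384.0), (43.0, 30.0), 0.0)
```

View pics/w2.png

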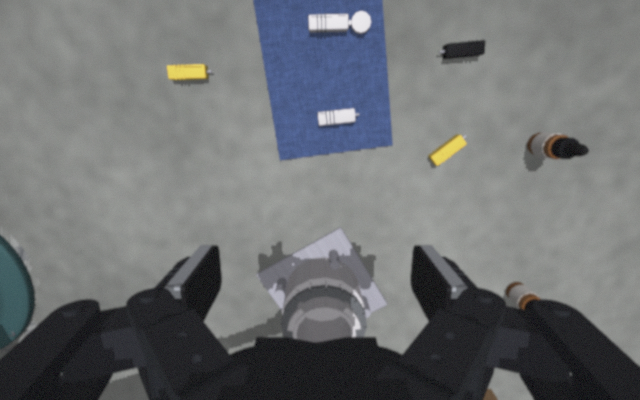

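Wrist view: the used lancet is at (337,117), with its needle pointing right at (358,114). The spare with the disc is at (340,22), and the black and yellow ones lie off the pad. Plan the grasp across its width.

```bash
python3 - <<'E'
from h import *
s=bot.read_state(); im=cv2.imread("pics/w2.png"); c=im[100:130,305:370].min(2)>120
p=np.argwhere(c)[:,::-1]+[305,100]; w=np.array([px2w("wrist",*q,.012,s)[:2] for q in p]); m=w.mean(0)
ev,V=np.linalg.eigh(np.cov((w-m).T)); d=V[:,1]; d*=np.sign(d[0]); print(m.round(4),np.degrees(np.arctan2(d[1],d[0])).round(1),np.ptp((w-m)@d).round(4),np.ptp((w-m)@V[:,0]).round(4),((w@d).min()-m@d).round(4))
rows([.498,.2,.06],4.5)
E
```

```text
[0.4986 0.2   ] 5.2 0.0446 0.0155 -0.0212
{'d': array([0.1213, 0.0422, 0.3273]), 'head': np.float64(88.79), 'roll': np.float64(0.4683), 'q6': np.float64(0.26)}
```

Emit:
{"name": "servo_tool", "arguments": {
  "targets": [
    {"hand": -0.4,"x": 0.12,"y": 0.042,"z": 0.1,"roll": 0.466},
    {"hand": -0.4,"x": 0.12,"y": 0.042,"z": 0.2,"roll": 0.466},
    {"hand": -0.4,"x": 0.12,"y": 0.042,"z": 0.3,"roll": 0.466},
    {"hand": -0.4,"x": 0.12,"y": 0.042,"z": 0.32,"roll": 0.466},
    {"hand": -0.4,"x": 0.12,"y": 0.042,"z": 0.32,"roll": 0.466},
    {"hand": -0.4,"x": 0.12,"y": 0.042,"z": 0.32,"roll": 0.466},
    {"hand": -0.4,"x": 0.12,"y": 0.042,"z": 0.32,"roll": 0.466},
    {"hand": -0.4,"x": 0.12,"y": 0.042,"z": 0.32,"roll": 0.466},
    {"hand": -0.4,"x": 0.12,"y": 0.042,"z": 0.32,"roll": 0.466},
    {"hand": -0.4,"x": 0.12,"y": 0.042,"z": 0.32,"roll": 0.466}
  ]
}}

```text
time: 10.43
tool_pos: [0.4984, 0.199, 0.064]
tcp_rot: [3.108, 0.457, -0.0]
wrist_force: [-0.5, -0.4, 0.5]
width: 0.699
grip_force: 0.0
```

Emit:
{"name": "servo_tool", "arguments": {
  "targets": [
    {"hand": -0.4,"x": 0,"y": 0,"z": 0,"roll": 0.023},
    {"hand": -0.4,"x": 0,"y": 0,"z": 0,"roll": 0.023},
    {"hand": -0.4,"x": 0,"y": 0,"z": 0,"roll": 0.023}
  ]
}}

```text
time: 10.68
tool_pos: [0.4984, 0.1995, 0.0642]
tcp_rot: [3.121, 0.358, 0.0]
wrist_force: [0.3, 0.7, -0.8]
width: 0.699
grip_force: 0.0
```

```bash
python3 - <<'E'
from h import *
s=rows([.4975,.2,.006],5); print(s["tool_pos"])
E
```

```text
{'d': array([-0.0014, -0.0014,  0.1163]), 'head': np.float64(13.1), 'roll': np.float64(0.045), 'q6': np.float64(1.68)}
[0.49835034 0.19946566 0.06415892]
```

Emit:
{"name": "servo_tool", "arguments": {
  "targets": [
    {"hand": -0.3,"x": -0.001,"y": -0.001,"z": 0.03,"roll": 0.04},
    {"hand": -0.3,"x": -0.001,"y": -0.001,"z": 0.065,"roll": 0.045},
    {"hand": -0.3,"x": -0.001,"y": -0.001,"z": 0.095,"roll": 0.045},
    {"hand": -0.3,"x": -0.001,"y": -0.001,"z": 0.115,"roll": 0.045},
    {"hand": -0.3,"x": -0.001,"y": -0.001,"z": 0.115,"roll": 0.045},
    {"hand": -0.3,"x": -0.001,"y": -0.001,"z": 0.115,"roll": 0.045}
  ]
}}

```text
time: 11.18
tool_pos: [0.4969, 0.2007, 0.006]
tcp_rot: [3.138, 0.138, -0.002]
wrist_force: [-0.3, 0.6, 0.2]
width: 0.648
grip_force: 0.0
```

Emit:
{"name": "servo_tool", "arguments": {
  "targets": [
    {"hand": 1,"x": 0,"y": 0,"z": 0,"roll": 0},
    {"hand": 1,"x": 0,"y": 0,"z": 0,"roll": 0},
    {"hand": 1,"x": 0,"y": 0,"z": 0,"roll": 0},
    {"hand": 1,"x": 0,"y": 0,"z": 0,"roll": 0},
    {"hand": 1,"x": 0,"y": 0,"z": 0,"roll": 0},
    {"hand": 1,"x": 0,"y": 0,"z": 0,"roll": 0},
    {"hand": 1,"x": 0,"y": 0,"z": 0,"roll": 0},
    {"hand": 1,"x": 0,"y": 0,"z": 0,"roll": 0}
  ],
  "grip_force": 30
}}

```text
time: 11.85
tool_pos: [0.4982, 0.2017, 0.0076]
tcp_rot: [-3.138, -0.138, -0.003]
wrist_force: [-0.6, -0.6, 5.3]
width: 0.149
grip_force: 31.6
```

Emit:
{"name": "servo_tool", "arguments": {
  "targets": [
    {"hand": 1,"x": 0,"y": 0,"z": -0.03,"roll": 0},
    {"hand": 1,"x": 0,"y": 0,"z": -0.08,"roll": 0},
    {"hand": 1,"x": 0,"y": 0,"z": -0.15,"roll": 0},
    {"hand": 1,"x": 0,"y": 0,"z": -0.22,"roll": 0},
    {"hand": 1,"x": 0,"y": 0,"z": -0.28,"roll": 0},
    {"hand": 1,"x": 0,"y": 0,"z": -0.3,"roll": 0},
    {"hand": 1,"x": 0,"y": 0,"z": -0.3,"roll": 0},
    {"hand": 1,"x": 0,"y": 0,"z": -0.3,"roll": 0}
  ]
}}

```text
time: 12.52
tool_pos: [0.4971, 0.2013, 0.1562]
tcp_rot: [-3.138, -0.137, -0.001]
wrist_force: [-0.5, -0.6, -0.5]
width: 0.153
grip_force: 30.9
```

```bash
python3 - <<'E'
from h import *
s=rows([.4797,-.0165,.15]); print(s["tool_pos"])
E
```

```text
{'d': array([-0.0727,  0.4308,  0.0124]), 'head': np.float64(5.01)}
[0.49710805 0.20125792 0.15622971]
```

Emit:
{"name": "servo_tool", "arguments": {
  "targets": [
    {"hand": 1,"x": -0.01,"y": 0.06,"z": 0,"roll": 0},
    {"hand": 1,"x": -0.02,"y": 0.13,"z": 0,"roll": 0},
    {"hand": 1,"x": -0.03,"y": 0.2,"z": 0,"roll": 0},
    {"hand": 1,"x": -0.045,"y": 0.27,"z": 0,"roll": 0},
    {"hand": 1,"x": -0.06,"y": 0.34,"z": 0,"roll": 0},
    {"hand": 1,"x": -0.07,"y": 0.4,"z": 0,"roll": 0},
    {"hand": 1,"x": -0.073,"y": 0.431,"z": 0.012,"roll": 0},
    {"hand": 1,"x": -0.073,"y": 0.431,"z": 0.04,"roll": 0},
    {"hand": 1,"x": -0.073,"y": 0.431,"z": 0.06,"roll": 0},
    {"hand": 1,"x": -0.073,"y": 0.431,"z": 0.06,"roll": 0}
  ]
}}

```text
time: 13.35
tool_pos: [0.4757, -0.0164, 0.1216]
tcp_rot: [-3.137, -0.136, 0.014]
wrist_force: [-0.0, -0.2, -0.3]
width: 0.151
grip_force: 30.9
```

Emit:
{"name": "servo_tool", "arguments": {
  "targets": [
    {"hand": 1,"x": 0,"y": 0,"z": 0,"roll": 0},
    {"hand": 1,"x": 0,"y": 0,"z": 0,"roll": 0},
    {"hand": 1,"x": 0,"y": 0,"z": 0,"roll": 0}
  ]
}}

```text
time: 13.6
tool_pos: [0.48, -0.016, 0.1266]
tcp_rot: [-3.139, -0.139, -0.0]
wrist_force: [0.1, -0.1, -0.3]
width: 0.149
grip_force: 30.9
```

```bash
python3 - <<'E'
from h import *
s=rows([.4797,-.0165,.103]); print(s["tool_pos"])
a=read_camera("scene")[150:270,220:380,::-1];b=read_camera("side")[140:260,280:440,::-1]
cv2.imwrite("pics/c3.png",np.hstack([cv2.resize(i,(400,300),interpolation=cv2.INTER_CUBIC) for i in(a,b)]))
E
```

```text
{'d': array([-0.0007,  0.0009,  0.0473]), 'head': np.float64(5.08)}
[ 0.47999927 -0.01600258  0.12662586]
```

View pics/c3.png

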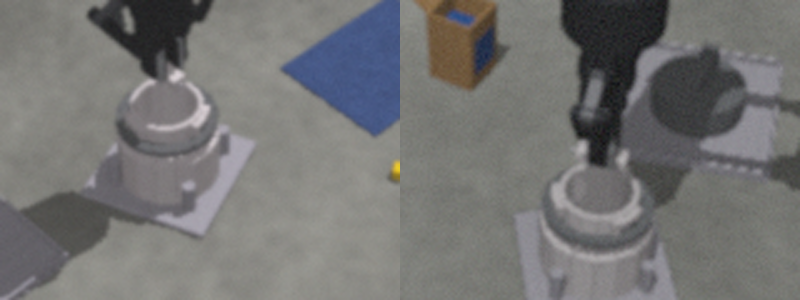

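Both views show the lancet between the fingers, over the mouth. I'll lower to just above the rim and release.

Emit:
{"name": "servo_tool", "arguments": {
  "targets": [
    {"hand": 1,"x": 0,"y": 0,"z": 0.03,"roll": 0},
    {"hand": 1,"x": 0,"y": 0,"z": 0.051,"roll": 0},
    {"hand": 1,"x": 0,"y": 0,"z": 0.051,"roll": 0},
    {"hand": 1,"x": 0,"y": 0,"z": 0.051,"roll": 0},
    {"hand": 0,"x": 0,"y": 0,"z": 0.051,"roll": 0},
    {"hand": 0,"x": 0,"y": 0,"z": 0.051,"roll": 0},
    {"hand": 0,"x": 0,"y": 0,"z": 0.051,"roll": 0},
    {"hand": 0,"x": 0,"y": 0,"z": 0.051,"roll": 0},
    {"hand": 0,"x": 0,"y": 0,"z": 0.0,"roll": 0},
    {"hand": 0,"x": 0,"y": 0,"z": -0.08,"roll": 0}
  ]
}}

```text
time: 14.53
tool_pos: [0.4757, -0.0163, 0.1628]
tcp_rot: [-3.137, -0.137, 0.016]
wrist_force: [0.7, -0.3, 0.2]
width: 0.498
grip_force: 0.0
```

Emit:
{"name": "servo_tool", "arguments": {
  "targets": [
    {"hand": 0,"x": -0.06,"y": 0,"z": -0.06,"roll": 0},
    {"hand": 0,"x": -0.08,"y": 0,"z": -0.12,"roll": 0},
    {"hand": 0,"x": -0.08,"y": 0,"z": -0.18,"roll": 0},
    {"hand": 0,"x": -0.08,"y": 0,"z": -0.18,"roll": 0},
    {"hand": 0,"x": -0.08,"y": 0,"z": -0.18,"roll": 0},
    {"hand": 0,"x": -0.08,"y": 0,"z": -0.18,"roll": 0}
  ]
}}

```text
time: 15.03
tool_pos: [0.4397, -0.0201, 0.2563]
tcp_rot: [-3.139, -0.137, -0.0]
wrist_force: [-0.3, -0.5, 0.1]
width: 0.503
grip_force: 0.0
```

```bash
python3 - <<'E'
from h import *
s=bot.read_state(); print(s["tool_pos"],s["wrist_force"])
w=read_camera("wrist"); u,v=map(int,w2px("wrist",[.48,-.016,.06],s)); print(u,v)
f=lambda i:cv2.resize(i[:,:,::-1],(400,300),interpolation=cv2.INTER_CUBIC)
y=max(v-60,0);x=u-80
cv2.imwrite("pics/c4.png",np.vstack([np.hstack([f(w[y:y+120,x:x+160]),f(read_camera("scene")[130:330,130:430])]),np.hstack([f(read_camera("side")[140:380,200:520]),f(w)])]))
E
```

```text
[ 0.43973081 -0.02007189  0.25632848] [-0.32653074 -0.53442097  0.0827491 ]
316 133
```

View pics/c4.png

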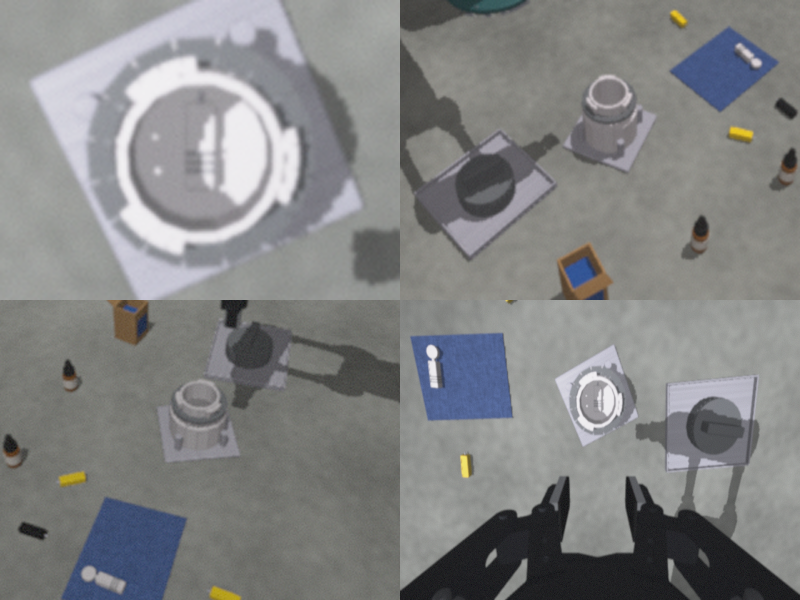

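The lancet lies flat in the jar; its ribbed stick shows at (205,150) in the top-left crop. The cap is upright near the tray's centre, the spare and the bystanders haven't moved, and the arm is clear.

```bash
python3 -c "
from workcell import ticket; print(ticket.finish_job())"
```

```text
the job is handed in; nothing more can be done
None
```

I handed the job in at about 15 s of robot time. The cap stands bar up in the tray, the used lancet lies in the jar, and the last pictures showed nothing else moved; the hand-in gave no verdict.

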